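# Set out the bench for flaring a ring

## Task

Set out the jewellery bench for flaring a ring: stand the doming block (the dark steel block with a hollow in its top) in the middle of the steel bench block, square with it and hollow up, and lay the brass ring flat and centred on top of the doming block. Lay the larger wire spool flat on the table midway between the bench block and the anvil, and stand the larger jar upright on the table directly behind the bench block (the side away from the robot), in line with the block's middle and about 3 cm clear of it. Leave the small spool, the small jar and the pliers where they are.

Things in the scene. Friction and masses are not known exactly. Their poses are not given: they have to be found in the camera images.
- bench_block: Steel bench block, fixed: a 100 mm square bright steel plate, 18 mm thick, on a 110 mm square black rubber base; total height 42 mm. Origin: centre of the underside, on the table. z up, x and y square to its sides; x points away from the robot (to within about 16 degrees), so its far side (rubber) is at x = +55 mm. It may stand on the robot's left or right.
- anvil: Small double-horned steel anvil, fixed: 110 mm from horn tip to horn tip (along its y, which points along the line to the bench block, one way or the other), 70 mm wide foot along x, 56 mm high. Origin: centre of the underside, 280 mm from the origin of the bench block. z up, x away from the robot.
- dome_center (a point): Centre (half-way up) of the doming block, loose: a dark steel block 46 x 46 mm and 42 mm high with a round hollow 25 mm wide and 12 mm deep in its top and dark round marks on its sides; about 0.6 kg. Its z is up, x and y square to its sides; at the start turned at most 15 degrees from the world axes.
- ring_center (a point): Centre (half-way up) of the brass ring, loose: a plain band of outside diameter 40 mm, inside diameter 33 mm, 18 mm high, lying flat with the hole upward; about 60 g. z is the ring's axis.
- spool_center (a point): Centre (half-way up) of the large wire spool, loose: copper wire on a black spool, 56 mm diameter, 30 mm high, lying flat on a flange; about 0.2 kg. z up.
- jar_center (a point): Centre (half-way up) of the large jar, loose: closed amber glass jar with a steel cap, 48 mm diameter, 70 mm high, standing; about 0.15 kg. z up.
- small_spool_center (a point): Centre (half-way up) of the small wire spool, a look-alike to be left alone, loose: 36 mm diameter, 22 mm high.
- small_jar_center (a point): Centre (half-way up) of the small amber jar with a steel cap, a look-alike to be left alone, loose: 34 mm diameter, 40 mm high.
- pliers: Small pliers with blue handles lying behind the gap between bench block and anvil, loose, to be left alone: 137 mm long, about 45 mm wide, 12 mm high. Origin near the middle of their length, on the table; jaws towards +x.
Mind the look-alikes: they are no part of the job. Leave any turquoise look-alike of the part that bears spool_center alone.

How it is judged:
At the end, for the whole second after the job is handed in: Doming block on bench block: centred to 14 mm, square to 0.17 rad; ring flat on it: centred to 10 mm; large spool flat: within 16 mm of midway in each direction; large jar upright behind: within 15 mm of the middle line, 15-45 mm clear of the base. All upright, released, at rest (horizontal distance between dome_center and bench_block below 0.014 m and z of dome_center in the frame of bench_block between 0.058 and 0.068 m and angle between dome_center's own z axis and vertical below 0.08 rad and (angle between the x axis of dome_center and the x axis of bench_block, either way round below 0.17 rad or angle between the x axis of dome_center and the y axis of bench_block, either way round below 0.17 rad) and horizontal distance between ring_center and dome_center below 0.01 m and z of ring_center in the frame of dome_center between 0.026 and 0.034 m and angle between each of ring_center, spool_center, jar_center's own z axis and vertical below 0.1 rad and x of spool_center in the frame of anvil between -0.016 and 0.016 m and (y of spool_center in the frame of anvil between 0.124 and 0.156 m or y of spool_center in the frame of anvil between -0.156 and -0.124 m) and horizontal distance between spool_center and bench_block below 0.165 m and height (world z) of spool_center below 0.02 m and x of jar_center in the frame of bench_block between 0.094 and 0.124 m and y of jar_center in the frame of bench_block between -0.015 and 0.015 m and height (world z) of jar_center below 0.04 m and linear speed of each of dome, ring, spool, jar below 0.02 m/s); the robot touches nothing.
It fails at once if the small spool is moved by more than 25 mm (distance of small_spool_center from where it was at the start of the episode above 0.025 m).
It fails at once if the small jar is moved by more than 25 mm (distance of small_jar_center from where it was at the start of the episode above 0.025 m).
It fails at once if the pliers are moved by more than 25 mm (distance of pliers from where it was at the start of the episode above 0.025 m).
It also fails if it takes over 102 s, if anything falls off the work surface, if the arm or the gripper's body presses on something with over 40 N, if the wrist force passes 120 N, or if a joint passes its speed limit or range.

## Robot

A 6-joint arm with a two-finger parallel gripper is mounted at the origin on the work surface. World frame = base frame: x ahead of the robot, y to its left, z up, the work surface at z = 0. Lengths are in m, angles in rad, forces in N, time in s.
With the tool pointing down it reaches from about 0.3 to 0.825 m from the base axis. Payload 5.4 kg.
Tool frame: the origin (TCP) lies midway between the tips of the shut fingers; the grasp point (between the pads) lies manip.grip_depth behind it (manip.grip_depth is the distance from the TCP to the grasp point, in m); z points along the fingers, y is the line along which they close (so a half turn about z gives the same grasp; the last joint's range is limited). The gripper opens to 92 mm and grips with 3 to 60 N. Pads are 20 mm wide; open, the fingers measure 128 mm over their backs; the gripper's body (75 mm by 189 mm) begins 69 mm behind the grasp point.
Start: joints at [-1.553, 0.158, 1.597, -0, 1.386, -0.21], TCP at [0.13, -0.56, 0.215] pointing down, gripper open.
Joint ranges: [-2.91, 2.91], [-0.94, 2.29], [0.18, 2.7], [-1.29, 4.43], [0.17, 2.64], [-3, 3]. Speed limits (rad/s): [2.57, 2.57, 3.14, 3.14, 3.14, 3.14].

## Interface

Orientations are given as a unit quaternion [w, x, y, z].
In Python, from rig import manip gives the robot as it stands. The module is installed in compiled form; this text tells all that it offers.
- The arm moves only by the shell command python3 -m crank 'ROWS'. ROWS is JSON, a list of rows, each a list of 7 numbers: the shift along the tool's x, y, z normalised to -1 to 1, where 1 is 40 mm, then the turn, a rotation vector about the tool's x, y, z normalised to -1 to 1, where 1 is 6 degrees, then the opening, from 0 (shut) to 1 (fully open). A call has 1 to 12 rows; each row shifts and turns the commanded pose from where the row before left it, along the tool's axes as they then stand; what a row does not reach is not made up. A row lasts 1/12 s, in which the tool goes at most 41.7 mm and 7.16 degrees, less where a joint would pass 70% of its speed; a pose out of reach is approached as far as the arm can. A call with a number of a shift or a turn outside -1 to 1 is refused whole. A call with a gripper value outside its range is refused whole. The fingers move at their own pace and stop on an object; the grip force is fixed at half the most. Time passes only in rows, so rows that do not move let the fingers close. It gives the time, the measured TCP pose, the force, the opening and the grip force at its end, in the units of the state.
- manip.read_state(): the state, without advancing time (a new reading comes with each control period).
- manip.read_camera(name): name is "scene" or "top"; returns a dict with "pixels" (480x640x3 uint8, red, green, blue), "fov_y" (degrees; the focal length in pixels is half the picture's height over the tangent of half this angle, whatever the lens; pixels are square), "cx", "cy" (the principal point, pixels), "k1" (the pictures are not rectified: a ray, as slopes to the right and down, at radius r is drawn at 1 + k1 r^2 times it, then the intrinsics apply), "R" (3x3) and "t" (3): a world point X has camera coordinates R X + t. Camera axes: x right, y down, z forward; pixel columns grow to the right and rows downward; lengths in m; the calibration is good to about 2 mm. A picture is of the moment at which its call begins. There is no depth.
- manip.close_job(): hands the job in; it is judged then, once.
Trained networks look in a picture, given as the dict that the camera call returned (one of the last four; its "shot" number tells which), for a name from the list of things; names that differ only in an ending like _2 or _b are one class to them, and where a whole thing is asked for, a point or a joint stands for the part that bears it (a point fixed in the world has none). Each returns a list of dicts, best first, with "p" (0 to 1); they miss things now and then, are a little off and sometimes report something else, mostly with a low value. They report only what shows in the picture. A call takes as long as a camera call. They do not tell look-alikes from the thing itself.
- manip.masks_of(thing, picture): "region" (480x640 bool, what is visible of it) and "location" ([column, row] in pixels, amid what is visible of it).
- manip.tip_of(thing, picture): "location" ([column, row] in pixels: a listed point, or the origin of a listed thing).
The state is a dict: "clock": time; "joint_pos": joint angles; "joint_velocities": joint speeds; "joint_efforts": joint torques, N m; "ee_pos": TCP position; "orientation": TCP orientation; "wrist_force": force on the tool from outside, world axes, zero at the start; "moment": the same for the moment, N m; "width": finger opening in m; "finger_force": force on a finger pad.
Only numpy, scipy, OpenCV 4.12 (cv2) and the standard library are available. Lean on these libraries where they do the work, as an engineer would, in place of code of your own. Each camera call takes 0.05 s, during which the arm holds its last target. There are 200 camera calls.

## Working session

There is one attempt and no reset: what is moved stays moved. The work goes in short steps, Python scripts to look and compute and a shell command to move; the robot and the scene stay as the last step left them, time stands still between calls to the robot, and variables do not carry over. Pictures are saved under pics/ and viewed, at most 14 in all, crops included, and the job is handed in when it is done.

```bash
mkdir -p pics
cat > h.py <<'E'
import numpy as np, cv2
from rig import manip
def ray(pic,uv):
    f=240/np.tan(np.radians(pic["fov_y"])/2)
    d=np.array([(uv[0]-pic["cx"])/f,(uv[1]-pic["cy"])/f]); s=d.copy()
    for _ in range(20): s=d/(1+pic["k1"]*(s@s))
    R=np.array(pic["R"]);t=np.array(pic["t"])
    return -R.T@t, R.T@np.array([s[0],s[1],1])
def at_z(pic,uv,z):
    o,v=ray(pic,uv); return o+v*(z-o[2])/v[2]
def proj(pic,X):
    f=240/np.tan(np.radians(pic["fov_y"])/2)
    c=np.array(pic["R"])@np.array(X)+np.array(pic["t"]); s=c[:2]/c[2]; s=s*(1+pic["k1"]*(s@s))
    return s*f+[pic["cx"],pic["cy"]]
def save(pic,name,crop=None,k=1):
    im=pic["pixels"][:,:,::-1]
    if crop: im=im[crop[1]:crop[3],crop[0]:crop[2]]
    cv2.imwrite("pics/"+name,cv2.resize(im,None,fx=k,fy=k,interpolation=cv2.INTER_CUBIC))
Z=dict(bench_block=0,anvil=0,dome_center=.021,ring_center=.009,spool_center=.015,jar_center=.035,small_spool_center=.011,small_jar_center=.02,pliers=0)
E
python3 - <<'E'
from h import *
print(manip.grip_depth, manip.read_state())
for n in ("top","scene"):
    p=manip.read_camera(n); save(p,n+"0.png"); print(n,"cam",np.round(ray(p,(320,240))[0],3),p["fov_y"])
    for k,z in Z.items():
        for r in manip.tip_of(k,p):
            if r["p"]>.2: print(k,round(r["p"],2),np.round(r["location"]),np.round(at_z(p,r["location"],z),3))
E
```

```text
0.0187 {'clock': 0.0, 'joint_pos': array([-1.55312078e+00,  1.59043273e-01,  1.59821959e+00, -2.19145808e-05,
        1.38620190e+00, -2.10100402e-01]), 'joint_velocities': array([-5.18732939e-05, -1.00703399e-04,  7.22556879e-04,  1.95165517e-03,
        4.29620936e-04,  1.97798154e-03]), 'joint_efforts': array([ 4.81428578e-04, -3.85558641e+01, -3.22118533e+01,  7.02694058e-02,
        3.75534897e-02, -1.25080437e-04]), 'ee_pos': array([ 0.12980255, -0.55951498,  0.21362851]), 'orientation': array([-9.32756952e-04,  9.93521106e-01,  1.13643895e-01,  7.92014673e-05]), 'wrist_force': array([-0.13332314, -0.14844103,  0.30206861]), 'moment': array([-0.01930407, -0.03319289,  0.01646633]), 'finger_force': 0.0, 'width': 0.091683884199333}
top cam [ 0.412 -0.031  1.017] 57.389210732401615
bench_block 0.96 [234. 257.] [0.526 0.163 0.   ]
bench_block 0.64 [157. 266.] [0.509 0.343 0.   ]
anvil 0.59 [354. 253.] [ 0.53  -0.119  0.   ]
anvil 0.5 [156. 265.] [0.511 0.345 0.   ]
dome_center 0.92 [455. 216.] [ 0.609 -0.356  0.021]
ring_center 0.64 [454. 269.] [ 0.488 -0.35   0.009]
ring_center 0.
[... 717 characters left out ...]
] [ 0.613 -0.353  0.021]
ring_center 0.63 [508. 290.] [0.395 0.313 0.009]
spool_center 0.92 [288. 186.] [ 0.432 -0.207  0.015]
spool_center 0.74 [198. 151.] [ 0.468 -0.462  0.015]
spool_center 0.65 [226. 176.] [ 0.493 -0.345  0.015]
spool_center 0.63 [247. 202.] [ 0.527 -0.248  0.015]
jar_center 0.91 [452. 366.] [0.616 0.308 0.035]
jar_center 0.3 [262. 162.] [ 0.421 -0.295  0.035]
small_spool_center 0.59 [264. 160.] [ 0.394 -0.314  0.011]
small_spool_center 0.27 [224. 177.] [ 0.494 -0.351  0.011]
small_jar_center 0.84 [495. 337.] [0.512 0.34  0.02 ]
small_jar_center 0.29 [454. 365.] [0.604 0.308 0.02 ]
pliers 0.74 [290. 311.] [0.682 0.003 0.   ]
pliers 0.74 [185. 201.] [ 0.599 -0.377  0.   ]
```

View pics/top0.png

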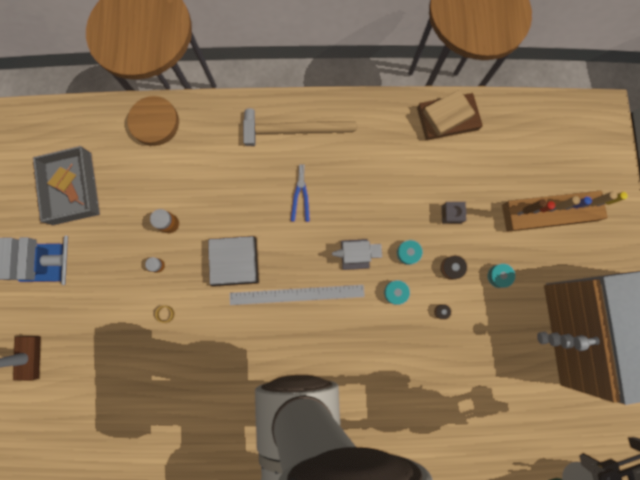

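View pics/scene0.png

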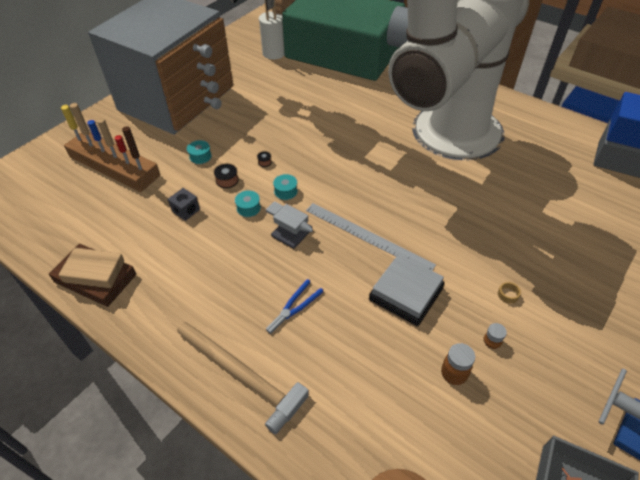

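Candidates in the top picture:
- **Large spool:** black/copper at (454,267). The small one is at (442,312), and the turquoise look-alikes are at (409,252), (397,292) and (502,275).
- **Large jar:** (163,220). The small one is at (152,265).
- **Ring:** (164,314).
- **Dome:** (455,212).
- **Bench block and anvil:** (233,260) and (356,253).

Next I measure with masks and check the choice in a crop.

```bash
cat >> h.py <<'E'
def tri(p1,a,p2,b):
    o1,v1=ray(p1,a);o2,v2=ray(p2,b)
    A=np.stack([v1,-v2],1); s=np.linalg.lstsq(A,o2-o1,rcond=None)[0]
    x,y=o1+s[0]*v1,o2+s[1]*v2; return (x+y)/2, np.linalg.norm(x-y)
def rectworld(pic,mask,z):
    c=max(cv2.findContours(mask.astype(np.uint8),cv2.RETR_EXTERNAL,cv2.CHAIN_APPROX_NONE)[0],key=cv2.contourArea)[:,0]
    w=np.array([at_z(pic,q,z)[:2] for q in c]).astype(np.float32)
    return cv2.minAreaRect(w)
def go(x,y,z,yaw=None):
    """prints shift (tool axes, units of 40mm) and turn (units of 6deg) to target TCP, tool x at yaw deg"""
    from scipy.spatial.transform import Rotation as Ro
    s=manip.read_state(); q=s["orientation"]; R=Ro.from_quat([q[1],q[2],q[3],q[0]])
    cur=np.degrees(np.arctan2(R.as_matrix()[1,0],R.as_matrix()[0,0]))
    if yaw is None: yaw=cur
    c,n=np.cos(np.radians(yaw)),np.sin(np.radians(yaw)); T=Ro.from_matrix(np.array([[c,n,0],[n,-c,0],[0,0,-1]]).T.T)
    print("cur",np.round(s["ee_pos"],4),"yaw",round(cur,1),"shift/40mm",np.round(R.inv().apply(np.array([x,y,z])-s["ee_pos"])/.04,2),"turn/6deg",np.round(np.degrees((R.inv()*T).as_rotvec())/6,2))
E
python3 - <<'E'
from h import *
t=manip.read_camera("top"); s=manip.read_camera("scene")
go(.61,-.355,.15,0)
for n,p in (("top",t),("scene",s)):
  print(n)
  for k,zt in (("bench_block",.042),("dome_center",.042),("spool_center",.03),("jar_center",.07),("ring_center",.018),("anvil",.056)):
    for r in manip.masks_of(k,p):
        if r["p"]<.4: continue
        m=r["region"]; rc=rectworld(p,m,zt)
        print(k,round(r["p"],2),np.round(r["location"]),m.sum(),"rect",np.round(rc[0],3),np.round(rc[1],3),round(rc[2],1))
# bright plate top
for n,p in (("top",t),("scene",s)):
    g=cv2.cvtColor(p["pixels"],cv2.COLOR_RGB2HSV); c=[int(v) for v in proj(p,(.52,.16,.042))]
    m=((g[:,:,1]<50)&(g[:,:,2]>90)).astype(np.uint8); w=np.zeros_like(m); w[c[1]-45:c[1]+45,c[0]-45:c[0]+45]=1
    rc=rectworld(p,cv2.morphologyEx(m*w,cv2.MORPH_OPEN,np.ones((5,5))),.042); print(n,"plate",np.round(rc[0],4),np.round(rc[1],3),round(rc[2],1))
a=t["pixels"][190:330,380:520]; b=t["pixels"][190:330,130:270]
im=np.hstack([cv2.resize(x,(400,400),interpolation=cv2.INTER_CUBIC) for x in (a,b)]); cv2.imwrite("pics/crop1.png",im[:,:,::-1])
E
```

```text
cur [ 0.1298 -0.5601  0.2146] yaw 13.1 shift/40mm [12.85 -2.28  1.62] turn/6deg [0.   0.   2.18]
top
bench_block 0.94 [232. 258.] 2457 rect [0.513 0.156] [0.113 0.115] 3.1
spool_center 0.78 [409. 251.] 532 rect [ 0.527 -0.241] [0.056 0.059] 43.1
spool_center 0.76 [398. 295.] 503 rect [ 0.435 -0.209] [0.054 0.055] 43.1
spool_center 0.75 [451. 267.] 561 rect [ 0.489 -0.341] [0.061 0.057] 88.9
spool_center 0.71 [500. 274.] 540 rect [ 0.468 -0.452] [0.064 0.053] 88.6
spool_center 0.61 [235. 257.] 2298 rect [0.514 0.158] [0.11  0.112] 2.9
anvil 0.59 [356. 256.] 1064 rect [ 0.522 -0.12 ] [0.069 0.105] 4.9
scene
bench_block 0.92 [405. 291.] 3233 rect [0.53  0.166] [0.129 0.11 ] 3.1
dome_center 0.76 [185. 201.] 691 rect [ 0.631 -0.335] [0.082 0.064] 87.8
spool_center 0.92 [287. 185.] 560 rect [ 0.449 -0.203] [0.084 0.057] 38.9
spool_center 0.86 [248. 203.] 574 rect [ 0.538 -0.234] [0.081 0.054] 47.3
spool_center 0.74 [199. 149.] 458 rect [ 0.479 -0.448] [0.087 0.052] 52.1
spool_center 0.56 [224. 176.] 526 rect [ 0.502 -0.334] [0.084 0.055] 44.6
jar_center 0.96 [454. 365.] 1020 rect [0.627 0.316] [0.077 0.044] 4.7
ring_center 0.82 [509. 288.] 316 rect [0.405 0.317] [0.054 0.037] 4.3
ring_center 0.56 [494. 337.] 397 rect [0.508 0.337] [0.055 0.03 ] 4.0
anvil 0.58 [290. 225.] 1381 rect [ 0.551 -0.115] [0.091 0.116] 2.2
top plate [0.5147 0.1596] [0.101 0.102] 2.9
scene plate [0.5096 0.1242] [0.119 0.17 ] 2.5
```

View pics/crop1.png

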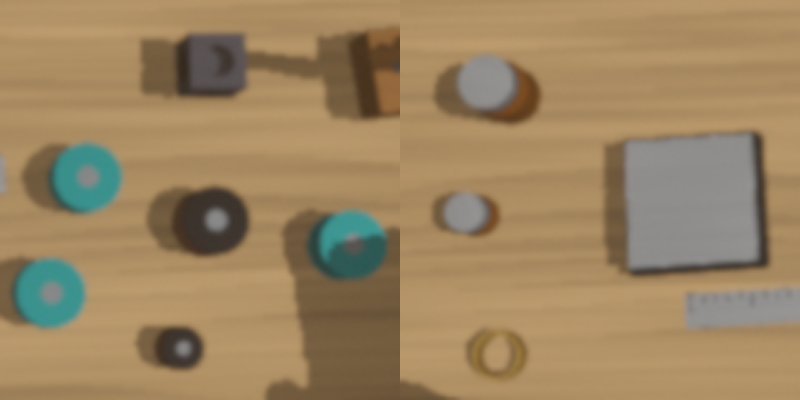

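The crop confirms the choices. The large dark spool sits at crop (217,219) with the small one at (183,348), and three turquoise ones stand around them. The large jar cap is at (488,83), the small one at (467,213), the ring at (497,354) and the dome top at (216,63). A tall cabinet stands to the right, so I move left first and then turn the fingers to close along x.

```bash
python3 -m crank '[[0.22,-0.97,0,0,0,0,1],[0.22,-0.97,0,0,0,0,1],[0.22,-0.97,0,0,0,0,1],[0.22,-0.97,0,0,0,0,1],[0.22,-0.97,0,0,0,0,1],[0,0,0,0,0,-1,1],[0,0,0,0,0,-1,1],[0,0,0,0,0,-1,1],[0,0,0,0,0,-1,1],[0,0,0,0,0,-1,1],[0,0,0,0,0,-1,1],[0,0,0,0,0,-1,1]]' && python3 -m crank '[[0,0,0,0,0,-1,1],[0,0,0,0,0,-1,1],[0,0,0,0,0,-1,1],[0,0,0,0,0,-1,1],[0,0,0,0,0,-1,1],[0,0,0,0,0,-0.8,1]]'
python3 - <<'E'
from h import *
t=manip.read_camera("top")
for uv,z in (((455.6,212),.042),((160.8,219),.07),((164,314),.018),((456,266.7),.03)): print(np.round(at_z(t,uv,z),4))
g=cv2.cvtColor(t["pixels"],cv2.COLOR_RGB2HSV)
c=t["pixels"][195:230,435:475].astype(int); print("dome V"); print(g[198:228:2,438:472:2,2])
go(.611,-.3545,.15,90)
E
```

```text
clock: 2.7
ee_pos: [0.1289, -0.3612, 0.2147]
orientation: [0.0, 0.886, 0.464, -0.0]
wrist_force: [-0.2, 0.4, -0.6]
width: 0.0925
finger_force: 0.0
clock: 3.2
ee_pos: [0.1289, -0.3612, 0.2147]
orientation: [0.0, 0.706, 0.708, -0.0]
wrist_force: [-0.5, 0.9, 0.4]
width: 0.0918
finger_force: 0.0
[ 0.6155 -0.3511  0.042 ]
[0.6049 0.3119 0.07  ]
[0.3965 0.3176 0.018 ]
[ 0.4906 -0.3482  0.03  ]
dome V
[[174 173 173 172 171 171 171 170 170 169 169 169 169 168 169 168 168]
 [180 180 179 176 167 165 165 165 163 163 162 162 162 163 168 171 171]
 [172 175 170 147 112 112 112 112 111 110 110 111 110 118 155 169 169]
 [138 148 123  82  77  88  89  89  88  87  88  90  90 104 158 176 177]
 [118 111  71  58  74  87  88  87  77  70  74  85  89  99 154 175 176]
 [117 107  66  55  73  89  90  90  83  69  63  72  87  93 120 134 134]
 [114 105  64  53  73  89  89  90  89  79  65  63  83  92 103 110 109]
 [112 104  63  53  72  88  90  88  88  79  66  64  82  91 103 112 113]
 [113 105  66  53  69  87  88  88  87  75  67  72  86  91 124 144 145]
 [114 108  70  53  70  88  89  88  86  78  78  85  89  93 141 168 169]
 [112 106  70  55  70  87  88  89  88  88  88  88  89  92 135 166 168]
 [111 106  71  57  65  78  79  79  79  79  79  80  82  94 140 169 171]
 [117 117  89  67  70  69  67  65  65  67  67  71 103 145 168 175 175]
 [145 148 142 135 135 134 132 132 131 132 132 135 152 168 170 170 171]
 [165 165 166 165 166 166 166 166 167 167 167 168 169 169 169 170 170]]
cur [ 0.1289 -0.3613  0.2147] yaw 90.3 shift/40mm [ 0.11 12.05  1.62] turn/6deg [-0.    0.    0.05]
```

```bash
python3 -m crank '[[0,1,0,0,0,0,1],[0,1,0,0,0,0,1],[0,1,0,0,0,0,1],[0,1,0,0,0,0,1],[0,1,0,0,0,0,1],[0,1,0,0,0,0,1],[0,1,0,0,0,0,1],[0,1,0,0,0,0,1],[0,1,0,0,0,0,1],[0,1,0,0,0,0,1],[0,1,0.5,0,0,0,1],[0,1,0.5,0,0,0,1]]'
python3 - <<'E'
from h import *
go(.613,-.353,.004,90)
s=manip.read_camera("scene"); save(s,"s1.png",(100,100,340,300),3)
for r in manip.tip_of("dome_center",s): print(r["p"],r["location"],at_z(s,r["location"],.021))
for r in manip.masks_of("dome_center",s): print(r["p"],r["location"])
E
```

```text
clock: 4.25
ee_pos: [0.6063, -0.3627, 0.1783]
orientation: [0.002, 0.709, 0.706, 0.0]
wrist_force: [0.6, -1.2, -0.4]
width: 0.0922
finger_force: 0.0
cur [ 0.6063 -0.3627  0.1783] yaw 89.8 shift/40mm [0.25 0.16 4.36] turn/6deg [ 0.03  0.02 -0.04]
0.93 [185.2, 202.4] [ 0.61331338 -0.35411884  0.021     ]
0.94 [185.0, 203.4]
```

View pics/s1.png

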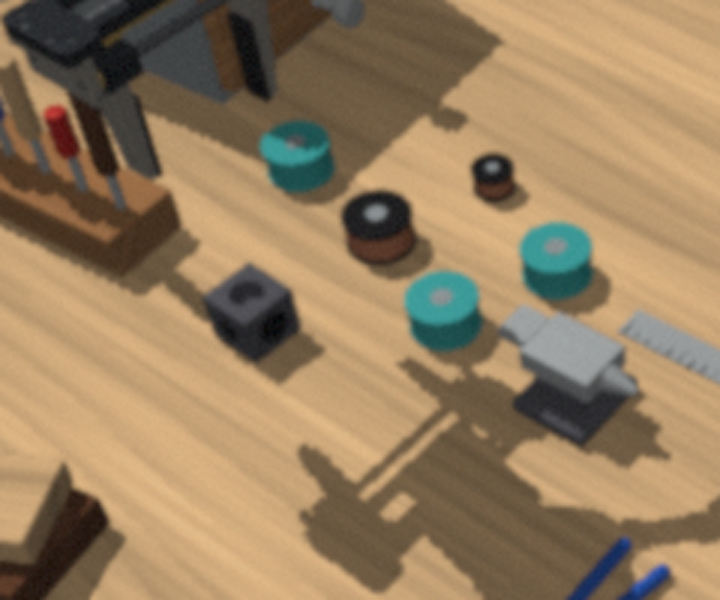

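The crop shows the gripper hanging open above and up-left of the dome, which is at (250,310) in the crop. Nothing stands between the fingers and it, so I descend and grip.

```bash
python3 -m crank '[[0.25,0.16,0.8,0,0,0,1],[0,0,0.9,0,0,0,1],[0,0,0.9,0,0,0,1],[0,0,0.9,0,0,0,1],[0,0,0.5,0,0,0,1],[0,0,0.3,0,0,0,1],[0,0,0,0,0,0,1],[0,0,0,0,0,0,0],[0,0,0,0,0,0,0],[0,0,0,0,0,0,0],[0,0,0,0,0,0,0],[0,0,0,0,0,0,0]]'
```

```text
clock: 5.4
ee_pos: [0.6109, -0.3531, 0.007]
orientation: [0.002, 0.708, 0.706, 0.0]
wrist_force: [4.6, 0.4, 1.6]
width: 0.0609
finger_force: 1.8
```

```bash
python3 -m crank '[[0,0,0,0,0,0,0],[0,0,0,0,0,0,0],[0,0,0,0,0,0,0],[0,0,0,0,0,0,0],[0,0,0,0,0,0,0],[0,0,-0.3,0,0,0,0],[0,0,-0.8,0,0,0,0],[0,0,-1,0,0,0,0],[0,0,-1,0,0,0,0],[0,0,-1,0,0,0,0]]'
python3 -c "
from h import *
go(.5147,.1596,.15,92.9)"
```

```text
clock: 6.23
ee_pos: [0.6076, -0.3512, 0.1684]
orientation: [-0.003, 0.708, 0.706, -0.001]
wrist_force: [0.9, -1.0, -7.2]
width: 0.046
finger_force: 30.0
cur [ 0.6076 -0.3512  0.1684] yaw 89.8 shift/40mm [12.76 -2.35  0.52] turn/6deg [-0.05 -0.04 -0.51]
```

```bash
python3 -m crank '[[0.9,-0.18,0,0,0,0,0],[1,-0.18,0,0,0,0,0],[1,-0.18,0,0,0,0,0],[1,-0.18,0,0,0,0,0],[1,-0.18,0,0,0,0,0],[1,-0.18,0,0,0,0,0],[1,-0.18,0,0,0,0,0],[1,-0.18,0,0,0,0,0],[1,-0.18,0,0,0,0,0],[1,-0.18,0,0,0,0,0],[1,-0.18,0,0,0,0,0],[0.9,-0.18,0,0,0,0,0]]' && python3 -m crank '[[0.9,-0.18,0,0,0,-0.5,0],[0.05,0,0,0,0,0,0],[0,0,0,0,0,0,0]]'
python3 -c "
from h import *
go(.5147,.1596,.05,92.9)
s=manip.read_camera('scene'); save(s,'s2.png',(300,130,540,330),3); t=manip.read_camera('top')
a=manip.tip_of('dome_center',s); b=manip.tip_of('dome_center',t); print([(x['p'],x['location']) for x in a+b])
if a and b: print(tri(s,a[0]['location'],t,b[0]['location']))"
```

```text
clock: 7.23
ee_pos: [0.5216, 0.1216, 0.1676]
orientation: [-0.002, 0.708, 0.706, -0.002]
wrist_force: [0.6, 0.5, -7.0]
width: 0.0459
finger_force: 30.0
clock: 7.48
ee_pos: [0.5149, 0.1592, 0.1676]
orientation: [-0.001, 0.688, 0.726, -0.002]
wrist_force: [0.3, -0.7, -7.3]
width: 0.0456
finger_force: 30.0
cur [0.5149 0.1592 0.1676] yaw 93.1 shift/40mm [0.01 0.01 2.94] turn/6deg [-0.05  0.01  0.03]
[(0.94, [417.8, 229.3]), (0.69, [219.4, 254.0])]
(array([0.5111074 , 0.15486374, 0.18586119]), np.float64(0.00021464480142810392))
```

View pics/s2.png

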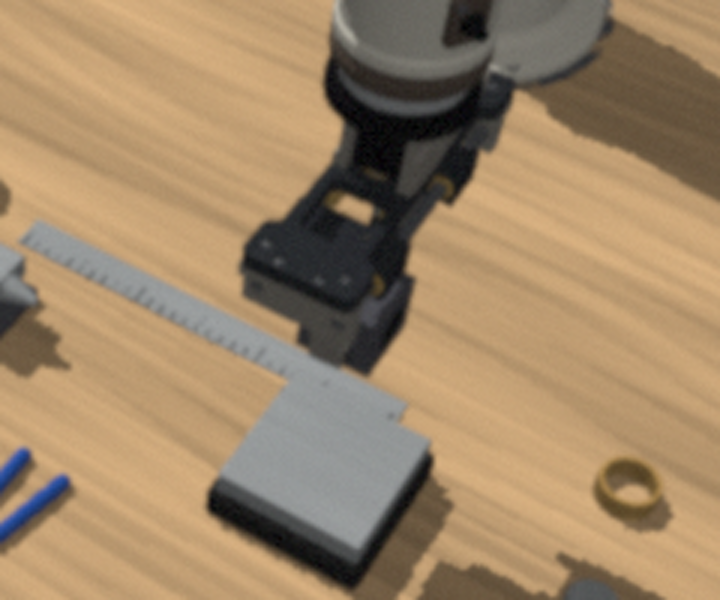

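The dome is held (gripper dark, block between the fingers over the steel plate, plate centre about crop (325,465)). Lowering and releasing.

```bash
python3 -m crank '[[0.04,0.03,0.8,0,0,0,0],[0,0,0.9,0,0,0,0],[0,0,0.7,0,0,0,0],[0,0,0.4,0,0,0,0],[0,0,0.1,0,0,0,0],[0,0,0.05,0,0,0,0],[0,0,0,0,0,0,0]]'
```

```text
clock: 8.27
ee_pos: [0.5196, 0.1587, 0.0522]
orientation: [0.001, 0.69, 0.724, 0.0]
wrist_force: [0.4, -0.2, -6.8]
width: 0.0455
finger_force: 30.0
```

```bash
python3 -m crank '[[0.02,-0.06,0.04,0,0,0,0],[0,0,0.04,0,0,0,0],[0,0,0,0,0,0,0],[0,0,0,0,0,0,0]]'
```

```text
clock: 8.6
ee_pos: [0.5167, 0.1602, 0.049]
orientation: [0.0, 0.689, 0.725, 0.0]
wrist_force: [-0.2, -0.6, -5.3]
width: 0.0457
finger_force: 30.0
```

```bash
python3 -m crank '[[0,0,0.02,0,0,0,0],[0,0,0,0,0,0,0.8],[0,0,0,0,0,0,0.8],[0,0,0,0,0,0,0.8],[0,0,0,0,0,0,0.8],[0,0,-0.4,0,0,0,1],[0,0,-0.8,0,0,0,1],[0,0,-1,0,0,0,1],[0,0,-1,0,0,0,1]]'
python3 -c "
from h import *
go(.3965,.3176,.12,90)"
```

```text
clock: 9.35
ee_pos: [0.5154, 0.16, 0.1762]
orientation: [-0.001, 0.689, 0.724, -0.001]
wrist_force: [0.3, -0.0, -0.3]
width: 0.0919
finger_force: 0.0
cur [0.5154 0.16   0.1762] yaw 92.8 shift/40mm [ 4.08 -2.77  1.41] turn/6deg [-0.02  0.    0.47]
```

Released. Next I move out over the ring and measure both the ring and the placed dome.

```bash
python3 -m crank '[[0.7,-0.48,0,0,0,0,1],[0.7,-0.48,0,0,0,0,1],[0.7,-0.48,0,0,0,0,1],[0.7,-0.48,0,0,0,0,1],[0.7,-0.48,0.5,0,0,0,1],[0.58,-0.37,0.5,0,0,0.4,1],[0,0,0,0,0,0,1]]'
python3 - <<'E'
from h import *
t=manip.read_camera("top"); s=manip.read_camera("scene")
for k,z in (("dome_center",.063),("ring_center",.009)):
    a=manip.tip_of(k,t);b=manip.tip_of(k,s)
    for n,p,l in (("top",t,a),("scene",s,b)):
        for r in l: print(k,n,round(r["p"],2),np.round(r["location"]),np.round(at_z(p,r["location"],z),4))
x=cv2.resize(s["pixels"][200:400,340:580],(720,600),interpolation=cv2.INTER_CUBIC); cv2.imwrite("pics/s3.png",x[:,:,::-1])
m=manip.masks_of("dome_center",t)
for r in m: rc=rectworld(t,r["region"],.084); print("domerect",r["p"],np.round(rc[0],4),np.round(rc[1],3),rc[2])
go(.3965,.316,.003,90)
E
```

```text
clock: 9.93
ee_pos: [0.3922, 0.3195, 0.1316]
orientation: [-0.002, 0.703, 0.711, -0.003]
wrist_force: [0.0, -0.6, -0.2]
width: 0.0921
finger_force: 0.0
dome_center top 0.67 [300. 189.] [0.6697 0.0034 0.063 ]
dome_center top 0.55 [229. 258.] [0.5176 0.1615 0.063 ]
dome_center scene 0.8 [409. 275.] [0.5161 0.1577 0.063 ]
ring_center top 0.49 [166. 317.] [0.3893 0.3158 0.009 ]
ring_center scene 0.72 [508. 290.] [0.3949 0.3134 0.009 ]
domerect 0.79 [0.5154 0.1561] [0.05  0.054] 0.2454410046339035
domerect 0.55 [ 0.3923 -0.2964] [0.037 0.033] 70.29106140136719
cur [0.3989 0.3171 0.1364] yaw 90.4 shift/40mm [-0.03 -0.07  3.34] turn/6deg [ 0.02 -0.01  0.06]
```

View pics/s3.png

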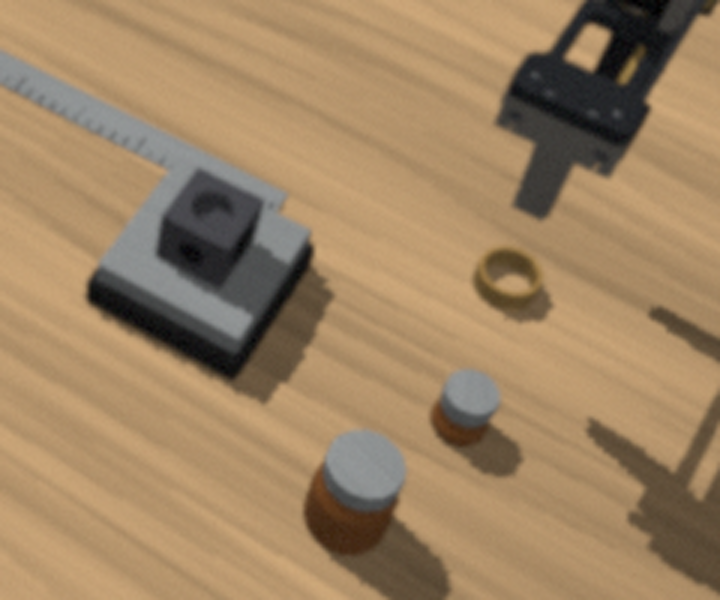

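The dome stands on the steel plate (crop (210,220)), centred and square. The ring is at crop (510,278) with the open gripper above it, so I descend on the ring.

```bash
python3 -m crank '[[-0.04,-0.09,0.8,0,0,0,1],[0,0,0.8,0,0,0,1],[0,0,0.8,0,0,0,0.8],[0,0,0.6,0,0,0,0.75],[0,0,0.25,0,0,0,0.7],[0,0,0,0,0,0,0.7],[0,0,0,0,0,0,0.7]]'
```

```text
clock: 10.87
ee_pos: [0.3948, 0.316, 0.0062]
orientation: [0.0, 0.705, 0.71, 0.0]
wrist_force: [-0.7, -0.2, 0.8]
width: 0.065
finger_force: 0.0
```

```bash
python3 -m crank '[[0,0,0.09,0,0,0,0.7],[0,0,0,0,0,0,0],[0,0,0,0,0,0,0],[0,0,0,0,0,0,0],[0,0,0,0,0,0,0],[0,0,0,0,0,0,0],[0,0,0,0,0,0,0],[0,0,0,0,0,0,0]]'
```

```text
clock: 11.53
ee_pos: [0.3944, 0.3163, 0.0025]
orientation: [0.0, 0.704, 0.71, 0.001]
wrist_force: [-1.1, -0.2, 6.0]
width: 0.0394
finger_force: 30.0
```

```bash
python3 -m crank '[[0,0,-0.4,0,0,0,0],[0,0,-0.9,0,0,0,0],[0,0,-1,0,0,0,0],[0,0,-1,0,0,0,0],[-0.7,0.54,-0.3,0,0,0,0],[-0.7,0.54,0,0,0,0,0],[-0.7,0.54,0,0,0,0,0],[-0.7,0.54,0,0,0,0,0],[-0.7,0.54,0,0,0,0,0],[-0.4,0.3,0,0,0,0,0],[0,0,0,0,0,0,0]]'
python3 - <<'E'
from h import *
t=manip.read_camera("top"); s=manip.read_camera("scene")
go(.516,.159,.09,90)
z=manip.read_state()["ee_pos"][2]+.007
for n,p in (("t",t),("s",s)):
    for r in manip.tip_of("ring_center",p): print(n,r["p"],np.round(r["location"]),np.round(at_z(p,r["location"],z),4))
    for r in manip.tip_of("dome_center",p): print(n,"dome",r["p"],np.round(r["location"]),np.round(at_z(p,r["location"],.063),4))
save(s,"s4.png",(330,150,530,300),4)
E
```

```text
clock: 12.45
ee_pos: [0.5169, 0.1577, 0.1454]
orientation: [0.001, 0.706, 0.708, -0.0]
wrist_force: [-1.2, -0.2, -0.7]
width: 0.0392
finger_force: 30.0
cur [0.5145 0.1607 0.1451] yaw 90.4 shift/40mm [-0.04  0.04  1.38] turn/6deg [-0.02 -0.    0.06]
t 0.43 [222. 255.] [0.5128 0.1583 0.1521]
t 0.35 [158. 263.] [0.4992 0.2862 0.1521]
t dome 0.5 [230. 261.] [0.509  0.1581 0.063 ]
s 0.7 [416. 243.] [0.5114 0.1564 0.1521]
s dome 0.89 [408. 275.] [0.5175 0.1566 0.063 ]
```

View pics/s4.png

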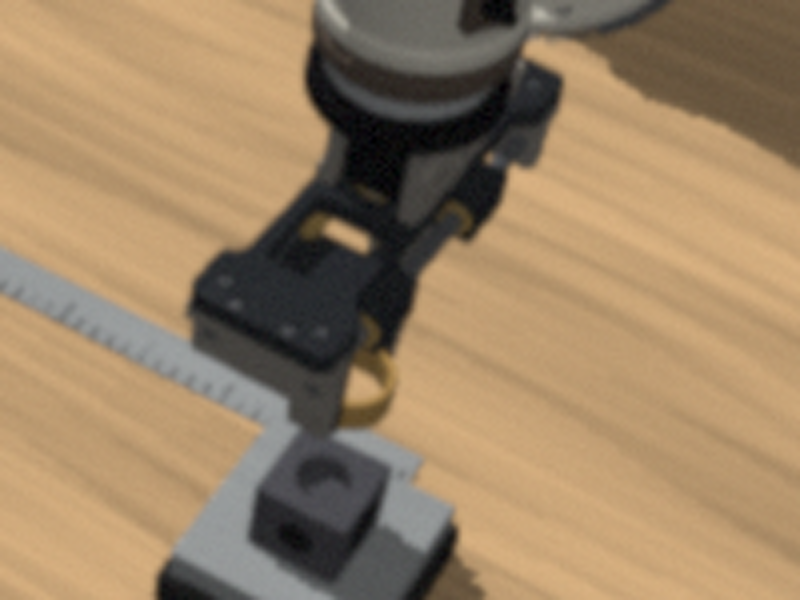

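The ring is held level between the fingers (crop (365,385)), above the dome (crop (320,490)). Lowering in two stages.

```bash
python3 -m crank '[[-0.02,0.02,0.5,0,0,0,0],[0,0,0.6,0,0,0,0],[0,0,0.2,0,0,0,0],[0,0,0.06,0,0,0,0],[0,0,0,0,0,0,0],[0,0,0,0,0,0,0]]'
```

```text
clock: 13.25
ee_pos: [0.5164, 0.1605, 0.0924]
orientation: [0.0, 0.704, 0.71, 0.001]
wrist_force: [0.1, -0.1, -0.8]
width: 0.0391
finger_force: 30.0
```

```bash
python3 -m crank '[[-0.04,0,0.08,0,0,0,0],[0,0,0.05,0,0,0,0],[0,0,0,0,0,0,0],[0,0,0,0,0,0,0]]'
```

```text
clock: 13.58
ee_pos: [0.5161, 0.1585, 0.0865]
orientation: [0.0, 0.704, 0.71, 0.0]
wrist_force: [0.2, 0.9, 0.7]
width: 0.0392
finger_force: 30.0
```

```bash
python3 -m crank '[[0,0,0,0,0,0,0.6],[0,0,0,0,0,0,0.6],[0,0,0,0,0,0,0.6],[0,0,-0.4,0,0,0,0.8],[0,0,-0.8,0,0,0,1],[0,0,-1,0,0,0,1]]'
python3 -c "
from h import *
go(.489,-.3465,.15,90)"
```

```text
clock: 14.08
ee_pos: [0.5134, 0.1583, 0.1723]
orientation: [-0.002, 0.704, 0.71, -0.003]
wrist_force: [0.6, 0.9, -0.2]
width: 0.0729
finger_force: 0.0
cur [0.5134 0.1583 0.1723] yaw 90.4 shift/40mm [-12.61  -0.7    0.57] turn/6deg [-0.06  0.    0.07]
```

```bash
python3 -m crank '[[-0.9,-0.05,0,0,0,0,1],[-1,-0.05,0,0,0,0,1],[-1,-0.05,0,0,0,0,1],[-1,-0.05,0,0,0,0,1],[-1,-0.05,0,0,0,0,1],[-1,-0.05,0,0,0,0,1],[-1,-0.05,0,0,0,0,1],[-1,-0.05,0,0,0,0,1],[-1,-0.05,0,0,0,0,1],[-1,-0.05,0,0,0,0,1],[-1,-0.05,0,0,0,0,1],[-1,-0.05,0,0,0,0,1]]' && python3 -m crank '[[-0.6,-0.05,0,0,0,0,1],[0,0,0,0,0,0,1],[0,0,0,0,0,0,1]]'
python3 - <<'E'
from h import *
t=manip.read_camera("top"); s=manip.read_camera("scene")
for k,z in (("spool_center",.015),("ring_center",.093),("dome_center",.063)):
  for n,p in (("t",t),("s",s)):
    for r in manip.tip_of(k,p): print(k,n,round(r["p"],2),np.round(r["location"]),np.round(at_z(p,r["location"],z),4))
go(.489,-.3465,.004,90)
x=np.hstack([cv2.resize(s["pixels"][220:340,345:465],(400,400),interpolation=cv2.INTER_CUBIC),cv2.resize(t["pixels"][210:310,180:280],(400,400),interpolation=cv2.INTER_CUBIC)]); cv2.imwrite("pics/s5.png",x[:,:,::-1])
E
```

```text
clock: 15.08
ee_pos: [0.4951, -0.3196, 0.1742]
orientation: [0.0, 0.704, 0.71, 0.0]
wrist_force: [0.8, 0.6, 0.8]
width: 0.092
finger_force: 0.0
clock: 15.33
ee_pos: [0.4933, -0.3424, 0.1738]
orientation: [-0.0, 0.705, 0.709, 0.0]
wrist_force: [-0.1, 1.0, 0.6]
width: 0.0919
finger_force: 0.0
spool_center t 0.69 [454. 267.] [ 0.4921 -0.3486  0.015 ]
spool_center t 0.69 [409. 251.] [ 0.5303 -0.244   0.015 ]
spool_center t 0.6 [393. 295.] [ 0.4292 -0.2039  0.015 ]
spool_center s 0.93 [198. 152.] [ 0.47   -0.4606  0.015 ]
spool_center s 0.73 [247. 201.] [ 0.5238 -0.2509  0.015 ]
spool_center s 0.72 [226. 175.] [ 0.4899 -0.3482  0.015 ]
spool_center s 0.58 [288. 187.] [ 0.4327 -0.2066  0.015 ]
ring_center t 0.43 [227. 260.] [0.5097 0.1599 0.093 ]
ring_center s 0.65 [413. 265.] [0.5136 0.1612 0.093 ]
dome_center t 0.81 [229. 261.] [0.5102 0.161  0.063 ]
dome_center s 0.73 [412. 273.] [0.5077 0.16   0.063 ]
cur [ 0.494  -0.3408  0.1742] yaw 90.5 shift/40mm [-0.14 -0.13  4.26] turn/6deg [0.   0.   0.09]
```

View pics/s5.png

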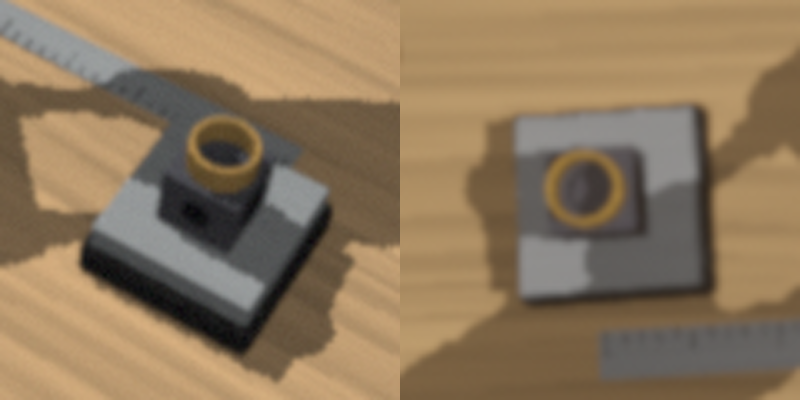

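The ring lies flat on the dome. The top crop has the ring at (584,188) against an expected (590,191), which is about 3 mm off and within tolerance. Next is the large dark spool at (0.490, -0.348).

```bash
python3 -m crank '[[-0.18,-0.1,0.7,0,0,0,1],[0,0,0.9,0,0,0,1],[0,0,0.9,0,0,0,1],[0,0,0.9,0,0,0,1],[0,0,0.5,0,0,0,1],[0,0,0.25,0,0,0,1],[0,0,0,0,0,0,1],[0,0,0,0,0,0,0],[0,0,0,0,0,0,0],[0,0,0,0,0,0,0],[0,0,0,0,0,0,0],[0,0,0,0,0,0,0]]' && python3 -m crank '[[0,0,0,0,0,0,0],[0,0,0,0,0,0,0],[0,0,0,0,0,0,0],[0,0,-0.3,0,0,0,0],[0,0,-0.8,0,0,0,0],[0,0,-1,0,0,0,0],[0,0,-1,0,0,0,0],[0,0,-0.6,0,0,0,0]]'
python3 -c "
from h import *
go(.522,.020,.15,92.9)"
```

```text
clock: 16.73
ee_pos: [0.4905, -0.3495, 0.0094]
orientation: [0.001, 0.704, 0.71, -0.0]
wrist_force: [-0.3, -0.3, -0.9]
width: 0.0605
finger_force: 0.0
clock: 17.4
ee_pos: [0.4907, -0.3498, 0.161]
orientation: [0.002, 0.704, 0.71, -0.0]
wrist_force: [0.9, -1.3, -1.5]
width: 0.0544
finger_force: 30.0
cur [ 0.4907 -0.3498  0.161 ] yaw 90.5 shift/40mm [9.24 0.86 0.24] turn/6deg [ 0.03  0.03 -0.41]
```

```bash
python3 -m crank '[[0.8,0.09,0,0,0,0,0],[1,0.09,0,0,0,0,0],[1,0.09,0,0,0,0,0],[1,0.09,0,0,0,0,0],[1,0.09,0,0,0,0,0],[1,0.09,0,0,0,0,0],[1,0.09,0,0,0,0,0],[1,0.09,0,0,0,0,0],[0.9,0.09,0,0,0,0,0],[0.54,0.05,0,0,0,-0.4,0],[0,0,0,0,0,0,0],[0,0,0,0,0,0,0]]'
python3 - <<'E'
from h import *
t=manip.read_camera("top"); s=manip.read_camera("scene")
go(.522,.020,.0095,92.9); z=manip.read_state()["ee_pos"][2]+.006
for n,p in (("t",t),("s",s)):
    for r in manip.tip_of("spool_center",p): print(n,round(r["p"],2),np.round(r["location"]),np.round(at_z(p,r["location"],z),4))
    for r in manip.tip_of("anvil",p)[:2]: print(n,"anvil",round(r["p"],2),np.round(r["location"]),np.round(at_z(p,r["location"],0),4))
E
```

```text
clock: 18.4
ee_pos: [0.5207, 0.0219, 0.156]
orientation: [-0.0, 0.688, 0.725, -0.0]
wrist_force: [0.7, 0.4, -1.7]
width: 0.0541
finger_force: 30.0
cur [0.521  0.0203 0.1561] yaw 92.8 shift/40mm [-0.01  0.03  3.66] turn/6deg [-0.01  0.   -0.02]
t 0.84 [394. 291.] [ 0.4343 -0.1794  0.1621]
t 0.7 [500. 276.] [ 0.4588 -0.3949  0.1621]
t 0.66 [408. 254.] [ 0.5065 -0.2113  0.1621]
t 0.2 [438. 309.] [ 0.3974 -0.2662  0.1621]
t anvil 0.98 [356. 254.] [ 0.5263 -0.1234  0.    ]
s 0.84 [247. 203.] [ 0.6243 -0.1369  0.1621]
s 0.82 [350. 208.] [0.521  0.0215 0.1621]
s 0.64 [288. 186.] [ 0.5437 -0.1058  0.1621]
s 0.61 [199. 150.] [ 0.5701 -0.3164  0.1621]
s anvil 0.65 [290. 233.] [ 0.5291 -0.1223  0.    ]
```

```bash
python3 -m crank '[[0,0.02,0.7,0,0,0,0],[0,0,0.9,0,0,0,0],[0,0,0.9,0,0,0,0],[0,0,0.7,0,0,0,0],[0,0,0.3,0,0,0,0],[0,0,0.1,0,0,0,0],[0,0,0,0,0,0,0],[0,0,0,0,0,0,0]]'
```

```text
clock: 19.37
ee_pos: [0.5238, 0.0205, 0.0139]
orientation: [0.001, 0.689, 0.724, 0.001]
wrist_force: [0.3, -1.5, -1.3]
width: 0.0544
finger_force: 30.0
```

```bash
python3 -m crank '[[0,0,0.06,0,0,0,0],[0,0,0.05,0,0,0,0],[0,0,0,0,0,0,0],[0,0,0,0,0,0,0]]'
```

```text
clock: 19.7
ee_pos: [0.5236, 0.0208, 0.009]
orientation: [0.001, 0.689, 0.725, 0.001]
wrist_force: [1.5, 0.2, 1.2]
width: 0.0544
finger_force: 30.0
```

```bash
python3 -m crank '[[0,0,0,0,0,0,0.85],[0,0,0,0,0,0,0.85],[0,0,0,0,0,0,0.85],[0,0,0,0,0,0,0.9],[0,0,-0.4,0,0,0,1],[0,0,-0.9,0,0,0,1],[0,0,-1,0,0,0,1],[0,0,-1,0,0,0,1],[0,0,-1,0,0,1,1],[0,0,0,0,0,1,1],[0,0,0,0,0,1,1],[0,0,0,0,0,1,1]]' && python3 -m crank '[[0,0,0,0,0,1,1],[0,0,0,0,0,1,1],[0,0,0,0,0,1,1],[0,0,0,0,0,1,1],[0,0,0,0,0,1,1],[0,0,0,0,0,1,1],[0,0,0,0,0,1,1],[0,0,0,0,0,1,1],[0,0,0,0,0,1,1],[0,0,0,0,0,1,1],[0,0,0,0,0,1,1],[0,0,0,0,0,0.5,1]]'
python3 - <<'E'
from h import *
go(.61,.311,.18,0)
t=manip.read_camera("top"); s=manip.read_camera("scene")
for k,z in (("spool_center",.015),("jar_center",.035)):
  for n,p in (("t",t),("s",s)):
    for r in manip.tip_of(k,p): print(k,n,round(r["p"],2),np.round(r["location"]),np.round(at_z(p,r["location"],z),4))
E
```

```text
clock: 20.7
ee_pos: [0.5224, 0.021, 0.1807]
orientation: [0.001, 0.826, 0.563, 0.001]
wrist_force: [0.5, 0.6, -0.5]
width: 0.0914
finger_force: 0.0
clock: 21.7
ee_pos: [0.5218, 0.0211, 0.1794]
orientation: [-0.0, 1.0, -0.004, -0.0]
wrist_force: [0.1, 1.1, 0.8]
width: 0.0921
finger_force: 0.0
cur [0.5218 0.0211 0.1794] yaw -0.4 shift/40mm [ 2.15 -7.26 -0.01] turn/6deg [-0.    0.01 -0.07]
spool_center t 0.87 [396. 293.] [ 0.4348 -0.2096  0.015 ]
spool_center t 0.72 [409. 253.] [ 0.5256 -0.2438  0.015 ]
spool_center t 0.65 [293. 258.] [0.5196 0.0232 0.015 ]
spool_center t 0.57 [501. 273.] [ 0.4738 -0.4596  0.015 ]
spool_center s 0.83 [199. 147.] [ 0.4564 -0.4717  0.015 ]
spool_center s 0.72 [246. 206.] [ 0.5355 -0.2433  0.015 ]
spool_center s 0.64 [286. 188.] [ 0.439  -0.2068  0.015 ]
spool_center s 0.59 [344. 260.] [0.5284 0.0199 0.015 ]
spool_center s 0.5 [291. 312.] [0.6889 0.0121 0.015 ]
jar_center s 0.74 [455. 366.] [0.6145 0.3112 0.035 ]
```

```bash
python3 -m crank '[[0.28,-0.9,0,0,0,0,1],[0.29,-0.91,0,0,0,0,1],[0.29,-0.91,0,0,0,0,1],[0.29,-0.91,0,0,0,0,1],[0.29,-0.91,0,0,0,0,1],[0.29,-0.91,0,0,0,0,1],[0.29,-0.91,0,0,0,0,1],[0.29,-0.89,0,0,0,0,1],[0,0,0,0,0,0,1],[0,0,0,0,0,0,1]]'
python3 - <<'E'
from h import *
go(.614,.311,.016,0)
s=manip.read_camera("scene"); save(s,"s6.png",(340,230,580,430),3)
E
```

```text
clock: 22.83
ee_pos: [0.6149, 0.3123, 0.1787]
orientation: [0.0, 1.0, 0.0, -0.001]
wrist_force: [0.9, 0.2, 0.6]
width: 0.0919
finger_force: 0.0
cur [0.6149 0.3123 0.1787] yaw 0.0 shift/40mm [-0.02  0.03  4.07] turn/6deg [0.01 0.01 0.01]
```

View pics/s6.png

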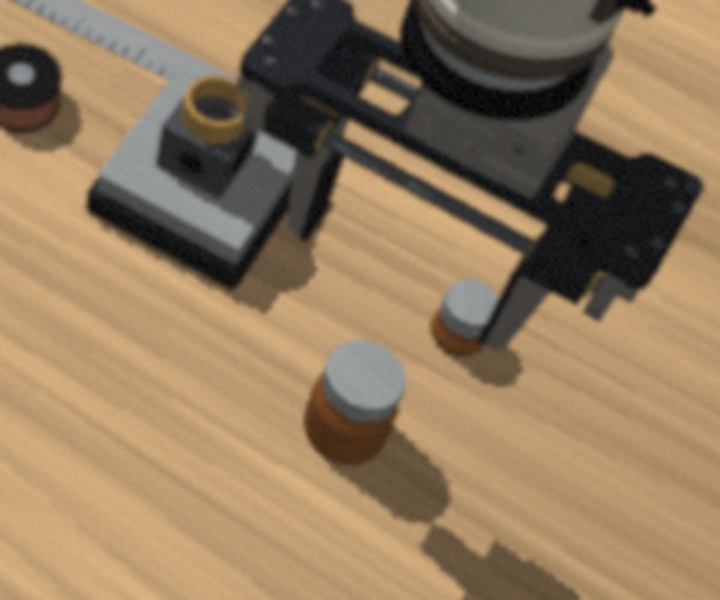

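The large jar is at crop (355,400), the small one at (465,315) clear of the fingers' path, and the ring sits on the dome. Descending on the large jar.

```bash
python3 -m crank '[[-0.02,0.03,0.7,0,0,0,1],[0,0,0.9,0,0,0,1],[0,0,0.9,0,0,0,1],[0,0,0.9,0,0,0,1],[0,0,0.5,0,0,0,1],[0,0,0.15,0,0,0,1],[0,0,0,0,0,0,1],[0,0,0,0,0,0,0],[0,0,0,0,0,0,0],[0,0,0,0,0,0,0],[0,0,0,0,0,0,0],[0,0,0,0,0,0,0]]' && python3 -m crank '[[0,0,0,0,0,0,0],[0,0,0,0,0,0,0],[0,0,0,0,0,0,0],[0,0,0,0,0,0,0],[0,0,0,0,0,0,0]]'
```

```text
clock: 23.88
ee_pos: [0.6152, 0.3098, 0.0191]
orientation: [-0.0, 1.0, -0.001, 0.001]
wrist_force: [-0.1, 0.6, -0.6]
width: 0.0607
finger_force: 0.0
clock: 24.3
ee_pos: [0.6148, 0.31, 0.0183]
orientation: [-0.0, 1.0, -0.001, 0.0]
wrist_force: [-0.3, 2.2, 2.9]
width: 0.0472
finger_force: 30.0
```

```bash
python3 -m crank '[[0,0,-0.3,0,0,0,0],[0,0,-0.7,0,0,0,0],[0.05,0.6,-0.5,0,0,0,0],[0.05,0.9,0,0,0,0,0],[0.05,0.9,0,0,0,0,0],[0.05,0.9,0,0,0,0,0],[0.02,0.3,0,0,0,0,0],[0,0,0,0,0,0,0],[0,0,0,0,0,0,0]]'
python3 - <<'E'
from h import *
go(.6236,.165,.018,0)
z=manip.read_state()["ee_pos"][2]+.017
for n in ("top","scene"):
    p=manip.read_camera(n)
    for r in manip.tip_of("jar_center",p): print(n,round(r["p"],2),np.round(r["location"]),np.round(at_z(p,r["location"],z),4))
save(p,"s7.png",(320,180,560,380),3)
E
```

```text
clock: 25.05
ee_pos: [0.6227, 0.1652, 0.0777]
orientation: [-0.0, 1.0, -0.002, -0.0]
wrist_force: [0.2, 1.7, -1.7]
width: 0.047
finger_force: 30.0
cur [0.6227 0.1652 0.0777] yaw -0.2 shift/40mm [0.02 0.   1.49] turn/6deg [-0.    0.01 -0.04]
scene 0.87 [381. 303.] [0.6181 0.1602 0.0947]
```

View pics/s7.png

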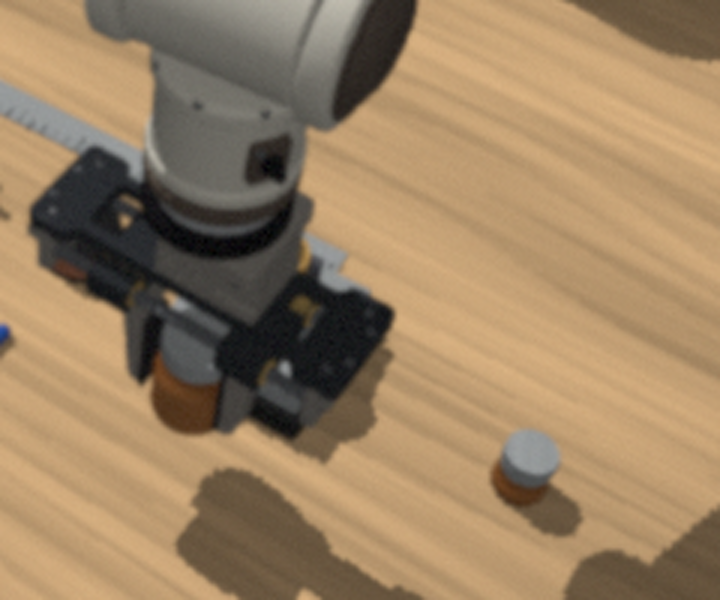

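The jar is upright in the fingers (crop (190,385)), behind the block. Lowering it.

```bash
python3 -m crank '[[0.06,0,0.5,0,0,0,0],[0,0,0.5,0,0,0,0],[0,0,0.3,0,0,0,0],[0,0,0.1,0,0,0,0],[0,0,0.04,0,0,0,0],[0,0,0,0,0,0,0],[0,0,0,0,0,0,0]]'
```

```text
clock: 25.83
ee_pos: [0.6262, 0.1658, 0.0213]
orientation: [-0.0, 1.0, -0.001, 0.001]
wrist_force: [-0.2, -0.7, -1.7]
width: 0.047
finger_force: 30.0
```

```bash
python3 -m crank '[[0,0,0.05,0,0,0,0],[0,0,0.03,0,0,0,0],[0,0,0,0,0,0,0],[0,0,0,0,0,0,0]]'
```

```text
clock: 26.17
ee_pos: [0.6263, 0.1656, 0.0183]
orientation: [-0.0, 1.0, -0.001, 0.001]
wrist_force: [-0.5, -0.0, 5.0]
width: 0.0473
finger_force: 30.0
```

```bash
python3 -m crank '[[0,0,0,0,0,0,0.8],[0,0,0,0,0,0,0.8],[0,0,0,0,0,0,0.8],[0,0,0,0,0,0,0.8],[0,0,-0.4,0,0,0,0.8],[0,0,-0.8,0,0,0,0.8],[0,0,-1,0,0,0,0.8],[0,0,-1,0,0,0,0.8],[0,0,-1,0,0,0,0.8],[0,0,-1,0,0,0,0.8],[0,0,0,0,0,0,0.8]]' && python3 -m crank '[[-0.5,-0.8,0,0,0,0,1],[-0.5,-0.8,0,0,0,0,1],[-0.5,-0.8,0,0,0,0,1],[-0.5,-0.8,0,0,0,0,1],[-0.5,-0.8,0,0,0,0,1],[-0.5,-0.8,0,0,0,0,1],[-0.5,-0.8,0,0,0,0,1],[-0.5,-0.8,0,0,0,0,1],[-0.5,-0.8,0,0,0,0,1],[0,0,0,0,0,0,1]]'
python3 - <<'E'
from h import *
t=manip.read_camera("top"); s=manip.read_camera("scene")
B=np.array([.5147,.1596]); a=np.radians(2.9); X=np.array([np.cos(a),np.sin(a)]);Y=np.array([-X[1],X[0]])
for k,z in (("dome_center",.063),("ring_center",.093),("spool_center",.015),("jar_center",.035)):
  for n,p in (("t",t),("s",s)):
    for r in manip.tip_of(k,p):
        w=at_z(p,r["location"],z)[:2]-B
        if np.linalg.norm(w)<.2: print(k,n,round(r["p"],2),np.round(r["location"]),"bench frame",np.round([w@X,w@Y],4))
x=np.hstack([cv2.resize(s["pixels"][210:370,320:480],(400,400),interpolation=cv2.INTER_CUBIC),cv2.resize(t["pixels"][160:320,170:330],(400,400),interpolation=cv2.INTER_CUBIC)]); cv2.imwrite("pics/s8.png",x[:,:,::-1])
E
```

```text
clock: 27.08
ee_pos: [0.6299, 0.166, 0.2357]
orientation: [-0.001, 1.0, -0.001, 0.008]
wrist_force: [1.2, -0.7, 1.5]
width: 0.0736
finger_force: 0.0
clock: 27.92
ee_pos: [0.4416, 0.459, 0.2244]
orientation: [-0.001, 1.0, 0.002, -0.001]
wrist_force: [0.0, 0.8, 0.4]
width: 0.0919
finger_force: 0.0
dome_center t 0.64 [231. 258.] bench frame [ 0.0016 -0.0037]
dome_center s 0.6 [411. 272.] bench frame [-0.0069 -0.0022]
ring_center t 0.66 [226. 257.] bench frame [0.0004 0.0011]
ring_center s 0.67 [413. 263.] bench frame [-0.005  -0.0015]
spool_center t 0.75 [292. 259.] bench frame [-0.0041 -0.134 ]
spool_center s 0.82 [344. 261.] bench frame [ 0.0089 -0.139 ]
jar_center t 0.92 [230. 215.] bench frame [0.1041 0.0007]
jar_center s 0.56 [375. 324.] bench frame [ 0.1129 -0.0075]
```

View pics/s8.png

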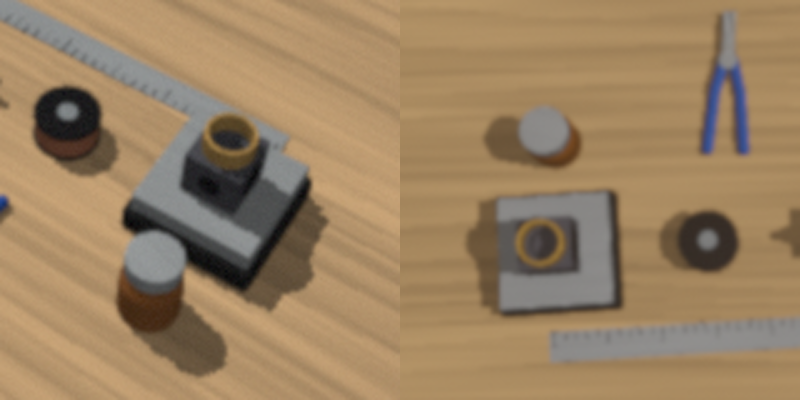

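The last view shows everything in place:
- **Ring and dome:** the ring is on the dome at top crop (540,242), on the plate.
- **Jar:** upright behind the block at (545,135).
- **Spool:** flat, midway, at (708,240).
- **Pliers:** untouched.

All measured offsets are inside the tolerances, so I hand in.

```bash
python3 -c "
from rig import manip
print(manip.close_job())"
```

```text
the job is handed in; nothing more can be done
None
```

The bench is set out and handed in after about 28 s of robot time: the last camera check put the doming block, ring, large spool and large jar within tolerance, and I never touched the small spool, small jar or pliers; the hand-in returned no verdict.

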